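# Index the sample carousel click by click and unload two specimens by kind

## Robot

A 6-joint arm with a two-finger parallel gripper is mounted at the origin on the work surface. World frame = base frame: x ahead of the robot, y to its left, z up, the work surface at z = 0. Lengths are in m, angles in rad, forces in N, time in s.
With the tool pointing down it reaches from about 0.35 to 0.775 m from the base axis. Payload 5.5 kg.
Tool frame: the origin (TCP) lies midway between the tips of the shut fingers; the grasp point (between the pads) lies 19 mm behind it; z points along the fingers, y is the line along which they close (so a half turn about z gives the same grasp; the last joint's range is limited). The gripper opens to 85 mm and grips with 20 to 120 N. Pads are 22 mm wide; open, the fingers measure 114 mm over their backs; the gripper's body (76 mm by 85 mm) begins 54 mm behind the grasp point. The pads swing forward as they close: fully open they stand 13 mm farther back than shut.
Start: joints at [1.176, 0.313, 0.046, 1.304, 0, 1.431], TCP at [0.145, 0.556, 0.231] pointing down, gripper open.
Joint ranges: [-2.76, 2.76], [-0.86, 1.69], [-1.03, 1.26], [-2.2, 2.34], [-1.47, 1.5], [-3.14, 3.14]. Speed limits (rad/s): [2.57, 2.57, 3.14, 3.14, 3.14, 3.14].

## Interface

Orientations are given as a unit quaternion [w, x, y, z].
In Python, from workcell import get_state, read_camera, camera_info, hand_in, recognise gives the robot as it stands.
- The arm moves only by the tool arm_command, never from a script. Its argument "moves" is one flat list of numbers, 7 for each row, row after row: the opening, from -1 (shut) to 1 (fully open), then the shift along the tool's x, y, z in mm, then the turn, a rotation vector about the tool's x, y, z in rad. A call has 1 to 8 rows; each row shifts and turns the commanded pose from where the row before left it, along the tool's axes as they then stand; what a row does not reach is not made up. A row lasts 1/8 s, in which the tool goes at most 62.5 mm and 10.7 degrees, less where a joint would pass 70% of its speed; a pose out of reach is approached as far as the arm can. A call with a gripper value outside its range is refused whole. The fingers move at their own pace and stop on an object; "newtons" is the grip in N (left out, the last holds). Time passes only in rows, so rows that do not move let the fingers close. It gives the time, the measured TCP pose, the force, the opening and the grip force at its end, in the units of the state.
- get_state(): the state, without advancing time (a new reading comes with each control period).
- read_camera(name): name is "scene" or "side" or "wrist"; returns (picture, depth): 480x640x3 uint8, blue, green, red; 480x640 float32, m along the optical axis (not along the pixel's ray), 0 where there is no reading.
- camera_info(name): a dict with "fovy" (degrees; the focal length in pixels is half the picture's height over the tangent of half this angle, whatever the lens; pixels are square), "cx", "cy" (the principal point, pixels), "eye" and "orientation" of the camera in the world; the wrist camera has in their place "tool_from_camera" (4x4, takes a point from camera to tool coordinates, whose origin is the TCP and whose axes are the flange's). Camera axes: x right, y down, z forward; pixel columns grow to the right and rows downward; lengths in m; the calibration is good to about 2 mm. A picture is of the moment at which its call begins: read the wrist's pose just before it. camera_info takes no time and is no camera call.
- hand_in(): hands the job in; it is judged then, once.
Trained networks look in the newest picture that a camera, given by its name, has taken for a name from the list of things; names that differ only in an ending like _2 or _b are one class to them, and where a whole thing is asked for, a point or a joint stands for the part that bears it (a point fixed in the world has none). Each returns a list of dicts, best first, with "confidence" (0 to 1); they miss things now and then, are a little off and sometimes report something else, mostly with a low value. They report only what shows in the picture. A call takes as long as a camera call.
- recognise(camera, label): "point" ([column, row] in pixels, amid what is visible of it).
The state is a dict: "clock": time; "joint_pos": joint angles; "qvel": joint speeds; "tau": joint torques, N m; "tcp_pos": TCP position; "orientation": TCP orientation; "wrist_force": force on the tool from outside, world axes, zero at the start; "ft_torque": the same for the moment, N m; "finger_gap": finger opening in m; "grip_force": force on a finger pad.
Only numpy, scipy, OpenCV 4.12 (cv2) and the standard library are available. Lean on these libraries where they do the work, as an engineer would, in place of code of your own. Each camera call takes 0.05 s, during which the arm holds its last target. There are 200 camera calls.

## Task

The specimen carousel was left between clicks: push it clockwise (seen from above) by its orange pegs to its next click, where the spring plunger drops in and locks it with a specimen in the open bay of the clear cover, then lift that specimen out and stand it upright in the tray for its kind (brass in the grey tray, blue plastic in the blue tray). Push on to the following click, unload the second specimen the same way, and leave the carousel locked there. Do not spin the carousel or push it past that second click, set the specimens down rather than drop them, take no others out, and leave everything else standing where it is.

Things in the scene. Friction and masses are not known exactly. Their poses are not given: they have to be found in the camera images.
- changer: The carousel's fixed white base. Origin on the turning axis at bench level, z up, -x towards the open bay (a blue plate on the base marks its side). On it turns a grey disc (radius 126, top at z = 44) with six wells and six orange pegs, 60 degrees apart. A raised steel track on the disc (radius 84 to 104, top at z = 48) has a 16 mm slot for each well.
- bay (a point): Middle of the open bay, on the changer at radius 60 and z = 94. The clear cover (z = 92 to 96; x -64 to 72, y -62 to 62 about the axis, on a hub post of radius 8) has a slot here, |y| < 36 from x = -64 to -4 in the changer's frame: the only way out for specimens. A locked well stops within 15 mm of the bay's middle.
- plunger_home (a point): Nominal place of the spring plunger: far side of the axis (+x of the changer) at radius 95, z = 48. Really its bracket is clamped up to 13 degrees either way round the axis (post at radius 150, arm over the disc up to z = 112, red knob up to z = 138), so the exact angle of a click is unknown beforehand and must be felt or seen.
- peg0 (a point): Top centre of the orange peg just ahead of well 0, near the bay at the start. Pegs are upright, diameter 14, z = 44 to 74, at radius 116. Pushing along takes about 2 N at a peg, getting out of a click about 8 N.
- peg1 (a point): Top centre of the orange peg between wells 0 and 1, 60 degrees behind peg0 (it comes towards the bay as the carousel turns clockwise).
- well0 (a point): Centre of the floor of well 0, the first to come to the bay (well 1 follows). Wells lie at radius 60; floor z = 44, rim inside width 42, rim top z = 49.
- rotor (a joint): Angle of the disc in rad, growing clockwise seen from above. Measured anticlockwise from the changer's +x, well k (0 to 5) lies at pi + 0.6 + k*pi/3 - rotor and peg k 30 degrees less. Starts near 0; the first click lies between 0.36 and 0.84, the second pi/3 farther.
- plunger (a joint): How far the spring plunger has dropped, in m: about 0.0005 while it rides on the track, about 0.005 when it sits in a slot (the carousel is locked at a click).
- brass: Brass specimen to unload: upright cylinder, diameter 26, height 40, about 170 g. Origin at the centre of its underside. Starts in well 0 or 1.
- plastic: Blue plastic specimen to unload: upright cylinder, diameter 30, height 36, the top 6 mm tapering to diameter 22, about 30 g. Origin at the centre of its underside. Starts in well 1 or 0, whichever the brass one is not in.
- tray_grey: Grey open tray for brass, fixed to the bench, 130 (x) by 120 (y) by 35 high, wall and floor 5 thick. Origin at the centre of its underside.
- tray_blue: Blue open tray for plastic, same shape and origin as the grey one.
- ref_brass: Brass cylinder like the specimen, already standing in the +x +y corner of the grey tray. Origin under its centre.
- ref_plastic: Blue plastic cylinder like the specimen, already standing in the +x +y corner of the blue tray. Origin under its centre.
- spare_brass: Another brass cylinder, in well 3; it stays in the carousel. Origin under its centre.
- spare_plastic: Another blue plastic cylinder, in well 4; it stays in the carousel. Origin under its centre.
- beaker: Empty glass beaker, radius 34, height 75, a bystander. Origin under its centre.
- weight: Steel 500 g weight with a knob, diameter 38, height 56, a bystander. Origin under its centre.

How it is judged:
By the outcome, as a careful person would: the job done as asked, in the order asked, and still so for the second after the job is handed in, with the robot touching nothing.
It also fails if it takes over 72 s, if anything falls off the work surface, if the arm or the gripper's body presses on something with over 40 N, if the wrist force passes 120 N, or if a joint passes its speed limit or range.

## Working session

There is one attempt and no reset: what is moved stays moved. The work goes in short steps, Python scripts to look and compute and a tool call to move; the robot and the scene stay as the last step left them, time stands still between calls to the robot, and variables do not carry over. Pictures are saved under pics/ and viewed, at most 10 in all, crops included, and the job is handed in when it is done.

Besides the shell and the picture viewer there is one more tool, called after "Call:" as name(argument=value, ...) on one line, values as JSON. arm_command: Moves the arm, as the interface text tells. Its arguments: {"type":"object","properties":{"moves":{"type":"array"},"newtons":{"type":"number"}},"required":["moves"]}

```bash
ls; mkdir -p pics; cat > h.py <<'E'
import numpy as np, cv2
from scipy.spatial.transform import Rotation as R
from workcell import *
def q2m(q): return R.from_quat([q[1],q[2],q[3],q[0]]).as_matrix()
def campose(n):
    i=camera_info(n)
    if n=='wrist':
        s=get_state(); T=np.eye(4);T[:3,:3]=q2m(s['orientation']);T[:3,3]=s['tcp_pos']
        return i,T@np.array(i['tool_from_camera'])
    T=np.eye(4);o=np.array(i['orientation']);T[:3,:3]=o if o.shape==(3,3) else q2m(o);T[:3,3]=i['eye'];return i,T
def f(i): return 240/np.tan(np.radians(i['fovy'])/2)
def cloud(d,i,T):
    v,u=np.mgrid[:480,:640];F=f(i)
    P=np.stack([(u-i['cx'])/F*d,(v-i['cy'])/F*d,d],-1)
    return P@T[:3,:3].T+T[:3,3]
def proj(p,i,T):
    c=T[:3,:3].T@(np.array(p)-T[:3,3]);return c[:2]/c[2]*f(i)+[i['cx'],i['cy']]
def onplane(uv,z,i,T):
    F=f(i);r=T[:3,:3]@np.array([(uv[0]-i['cx'])/F,(uv[1]-i['cy'])/F,1]);return T[:3,3]+r*(z-T[2,3])/r[2]
E
python3 - <<'E'
from h import *
s=get_state();print({k:np.round(v,3).tolist() for k,v in s.items()})
for n in ['scene','side']:
    i,T=campose(n);print(n,i)
    im,d=read_camera(n);cv2.imwrite(f'pics/{n}0.png',im);P=cloud(d,i,T);np.savez(f'{n}0.npz',im=im,P=P,d=d)
    for l in ['changer','plunger','peg0','well0','brass','plastic','tray_grey','tray_blue','beaker','weight']:
        r=recognise(n,l)
        print(l,[(np.round(x['point']).astype(int).tolist(),round(x['confidence'],2),np.round(P[int(x['point'][1]),int(x['point'][0])],3).tolist()) for x in r[:7]])
E
```

```text
pics
{'clock': 0.0, 'joint_pos': [1.176, 0.314, 0.045, 1.304, 0.0, 1.431], 'qvel': [-0.001, 0.0, -0.0, 0.001, -0.001, 0.0], 'tau': [0.0, -48.064, 29.853, 0.02, -0.0, 0.0], 'tcp_pos': [0.145, 0.556, 0.23], 'orientation': [-0.0, 0.127, 0.992, -0.001], 'wrist_force': [-0.496, -0.827, -0.045], 'ft_torque': [-0.004, 0.021, -0.017], 'grip_force': 0.0, 'finger_gap': 0.085}
scene {'fovy': 48.53636587255302, 'cx': 334.4616497006556, 'cy': 236.7527651862224, 'eye': array([1.40697081, 0.18220276, 0.86210506]), 'orientation': array([-0.26183834,  0.57771055,  0.70907571, -0.30806306])}
changer [([346, 258], 0.72, [0.638, 0.063, 0.096]), ([346, 268], 0.32, [0.616, 0.063, 0.045]), ([340, 232], 0.3, [0.54, 0.032, 0.079])]
plunger [([318, 244], 0.57, [0.596, -0.003, 0.083])]
peg0 [([346, 268], 0.59, [0.616, 0.063, 0.045])]
well0 [([345, 267], 0.95, [0.614, 0.058, 0.044])]
brass [([320, 249], 0.41, [0.6, 0.002, 0.077])]
plastic [([340, 232], 0.49, [0.539, 0.034, 0.076])]
tray_grey [([201, 215], 0.78, [0.476, -0.327, 0.009]), ([346, 266], 0.59, [0.613, 0.062, 0.048])]
tray_blue [([463, 253], 0.58, [0.
[... 414 characters left out ...]
01567782])}
changer [([317, 243], 0.96, [0.568, -0.002, 0.094])]
plunger [([371, 198], 0.57, [0.669, 0.076, 0.118])]
peg0 [([312, 255], 0.96, [0.558, 0.016, 0.044]), ([276, 445], 0.68, [0.486, -0.304, 0.004])]
well0 [([308, 213], 0.68, [0.557, 0.108, 0.059]), ([309, 254], 0.65, [0.552, 0.014, 0.05])]
brass [([328, 254], 0.67, [0.586, -0.008, 0.072])]
plastic [([302, 251], 0.7, [0.542, 0.01, 0.061])]
tray_grey [([410, 450], 0.25, [0.667, -0.341, 0.056])]
tray_blue [([264, 166], 0.7, [0.471, 0.311, 0.005])]
beaker [([345, 144], 0.67, [0.655, 0.345, 0.03]), ([314, 244], 0.61, [0.562, -0.003, 0.093]), ([276, 445], 0.16, [0.486, -0.304, 0.004])]
weight [([410, 450], 0.63, [0.667, -0.341, 0.056])]
```

View pics/scene0.png

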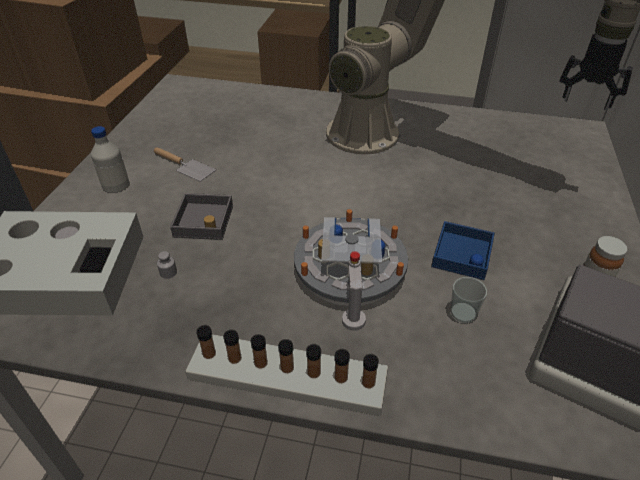

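View pics/side0.png

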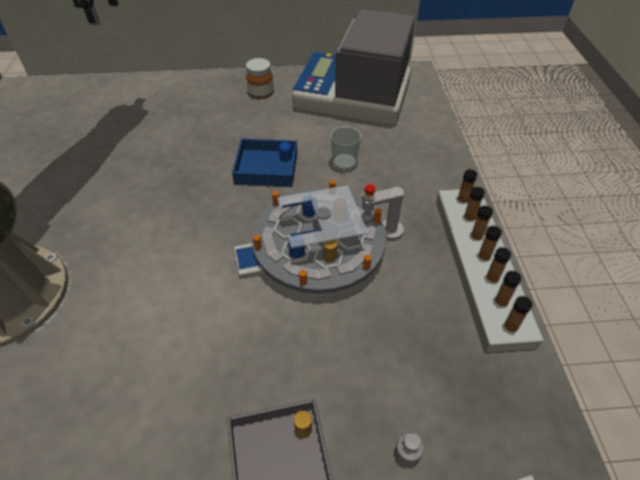

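The pictures show the carousel with its orange pegs around (350,255) in scene and (320,240) in side. The bay plate at side (247,259) faces the robot, the plunger is at +x, the grey tray is at -y and the blue tray at +y. Next I measure from the clouds.

```bash
python3 - <<'E'
from h import *
from scipy.optimize import least_squares
allp=[]
for n in ['scene','side']:
    z=np.load(f'{n}0.npz');im,P=z['im'],z['P'];hsv=cv2.cvtColor(im,cv2.COLOR_BGR2HSV)
    def comps(lo,hi,zl,zh,name,box=(0.3,0.85,-.5,.5),mn=8):
        m=cv2.inRange(hsv,lo,hi)>0
        m&=(P[...,2]>zl)&(P[...,2]<zh)&(P[...,0]>box[0])&(P[...,0]<box[1])&(P[...,1]>box[2])&(P[...,1]<box[3])
        k,l,st,c=cv2.connectedComponentsWithStats(m.astype(np.uint8))
        out=[]
        for j in range(1,k):
            if st[j,4]<mn: continue
            q=P[l==j];print(n,name,np.round(c[j]),st[j,4],'min',np.round(q.min(0),3),'max',np.round(q.max(0),3),'med',np.round(np.median(q,0),3));out.append(q)
        return out
    o=comps((3,150,80),(14,255,255),.045,.09,'orange')
    comps((100,120,40),(125,255,255),-.01,.12,'blue',mn=25)
    comps((15,100,60),(28,255,255),-.01,.12,'brass')
    comps((0,150,80),(2,255,255),.1,.16,'red')
    for q in o: allp.append(np.median(q,0)[:2])
    m=(P[...,2]>.02)&(P[...,2]<.06);
    for nm,b in (('grey',(.38,.6,-.45,-.2)),('blue',(.38,.6,.2,.42))):
        w=m&(P[...,2]>.031)&(P[...,2]<.040)&(P[...,0]>b[0])&(P[...,0]<b[1])&(P[...,1]>b[2])&(P[...,1]<b[3])
        if w.sum()>5:
            print(n,nm,cv2.minAreaRect(P[w][:,:2].astype(np.float32)),np.percentile(P[w],[3,97],axis=0).round(3).tolist())
    w=(P[...,2]>.0915)&(P[...,2]<.0985)&(abs(P[...,0]-.57)<.13)&(abs(P[...,1]-.03)<.13)
    print('cover',w.sum(),cv2.minAreaRect(P[w][:,:2].astype(np.float32)) if w.sum()>5 else '')
E
```

```text
scene orange [349. 213.] 28 min [0.457 0.035 0.055] max [0.468 0.045 0.077] med [0.465 0.042 0.072]
scene orange [305. 229.] 27 min [ 0.534 -0.051  0.06 ] max [ 0.547 -0.04   0.079] med [ 0.541 -0.045  0.073]
scene orange [395. 230.] 34 min [0.492 0.145 0.053] max [0.506 0.157 0.078] med [0.499 0.152 0.073]
scene orange [304. 267.] 37 min [ 0.648 -0.026  0.05 ] max [ 0.659 -0.016  0.077] med [ 0.655 -0.019  0.073]
scene orange [400. 266.] 35 min [0.603 0.171 0.053] max [0.618 0.18  0.077] med [0.612 0.175 0.073]
scene blue [462. 250.] 2055 min [ 0.402  0.246 -0.   ] max [0.547 0.378 0.045] med [0.465 0.312 0.008]
scene blue [338. 230.] 65 min [0.522 0.022 0.068] max [0.574 0.037 0.102] med [0.538 0.029 0.079]
scene blue [382. 246.] 36 min [0.552 0.127 0.053] max [0.572 0.136 0.083] med [0.565 0.133 0.078]
scene brass [209. 220.] 88 min [ 0.511 -0.294  0.03 ] max [ 0.538 -0.269  0.049] med [ 0.529 -0.281  0.045]
scene brass [320. 243.] 21 min [ 0.581 -0.004  0.082] max [0.601 0.004 0.09 ] med [0.593 0.    0.084]
scene brass [367. 269.] 70 min [0.622 0.1   0.047] max [0.632 0.116 0.079
[... 2244 characters left out ...]
ax [ 0.544 -0.044  0.076] med [ 0.54  -0.051  0.074]
side brass [302. 423.] 388 min [ 0.513 -0.299  0.003] max [ 0.538 -0.257  0.049] med [ 0.526 -0.289  0.044]
side red [370. 188.] 68 min [0.659 0.073 0.134] max [0.676 0.092 0.14 ] med [0.667 0.081 0.138]
side grey ((0.4895384609699249, -0.3160898685455322), (0.1305961161851883, 0.11433988809585571), 7.324812412261963) [[0.422, -0.356, 0.032], [0.558, -0.256, 0.037]]
side blue ((0.476478636264801, 0.30933356285095215), (0.1257791370153427, 0.13117294013500214), 82.59890747070312) [[0.409, 0.244, 0.031], [0.544, 0.372, 0.039]]
cover 2803 ((0.5954208374023438, 0.0652991533279419), (0.16807492077350616, 0.12790243327617645), 9.497121810913086)
```

```bash
cat >> h.py <<'E'
def plan(p,yaw,n,op=-1):
    """rows to tcp p (m) with tool y at world yaw (deg), tool down"""
    s=get_state();M=q2m(s['orientation']);p0=np.array(s['tcp_pos'])
    y0=np.degrees(np.arctan2(M[1,1],M[0,1]));dy=(yaw-y0+180)%360-180
    print('from',p0.round(4),'yaw',y0.round(1),'turn',(-dy).round(1),'f',np.round(s['wrist_force'],1),'t',round(s['clock'],2))
    w=(np.array(p)-p0)*1000/n
    for k in range(n):
        a=np.radians(y0+dy*k/n);y=np.array([np.cos(a),np.sin(a),0]);z=np.array([0,0,-1]);x=np.cross(y,z)
        print([op]+[round(float(v),1) for v in (w@x,w@y,w@z)]+[0,0,round(float(np.radians(-dy/n)),3)])
C=np.array([.575,.0615])
def polar(r,deg,z): return [C[0]+r*np.cos(np.radians(deg)),C[1]+r*np.sin(np.radians(deg)),z]
def look():
    out={}
    for n in ['scene','side']:
        i,T=campose(n);im,d=read_camera(n);P=cloud(d,i,T);hsv=cv2.cvtColor(im,cv2.COLOR_BGR2HSV)
        dist=np.hypot(P[...,0]-.668,P[...,1]-.083)
        m=((cv2.inRange(hsv,(0,140,80),(3,255,255))>0)|(cv2.inRange(hsv,(176,140,80),(180,255,255))>0))&(dist<.02)&(P[...,2]>.11)
        q=P[m];print(n,'knob n',m.sum(),'z p50,p80',np.percentile(q[:,2],[50,80]).round(4),'row',np.round(np.nonzero(m)[0].mean(),2)) if m.any() else print(n,'no knob')
        m=(cv2.inRange(hsv,(3,150,80),(14,255,255))>0)&(P[...,2]>.068)&(P[...,2]<.08)&(abs(np.hypot(P[...,0]-C[0],P[...,1]-C[1])-.116)<.02)
        k,l,st,c=cv2.connectedComponentsWithStats(m.astype(np.uint8))
        a=[]
        for j in range(1,k):
            if st[j,4]>=6:
                q=P[l==j].mean(0);a.append(round(float(np.degrees(np.arctan2(q[1]-C[1],q[0]-C[0]))%360),1))
        a=sorted(a);v=np.array(a)*6;mean=np.degrees(np.angle(np.exp(1j*np.radians(v)).mean()))/6
        print(n,'pegs',a,'mod60',(mean%60).round(1))
        cv2.imwrite(f'pics/{n}_last.png',im)
    s=get_state();print('t',round(s['clock'],2),'F',np.round(s['wrist_force'],1),'tcp',np.round(s['tcp_pos'],4))
E
python3 - <<'E'
from h import *
look()
plan(polar(.116,208,.231),28,12)
E
```

```text
scene knob n 54 z p50,p80 [0.1377 0.1392] row 255.09
scene pegs [72.5, 130.6, 190.5, 252.2, 314.2] mod60 12.0
side knob n 72 z p50,p80 [0.1371 0.1384] row 188.0
side pegs [11.4, 72.3, 134.7, 192.9, 251.8, 253.4, 311.2] mod60 12.5
t 1.2 F [-0.3 -0.7  0.3] tcp [0.145  0.5565 0.2313]
from [0.145  0.5565 0.2313] yaw 75.4 turn 47.4 f [-0.3 -0.7  0.3] t 1.2
[-1, -38.0, -37.4, 0.0, 0, 0, 0.069]
[-1, -40.4, -34.7, 0.0, 0, 0, 0.069]
[-1, -42.7, -31.9, 0.0, 0, 0, 0.069]
[-1, -44.8, -28.8, 0.0, 0, 0, 0.069]
[-1, -46.7, -25.7, 0.0, 0, 0, 0.069]
[-1, -48.4, -22.4, 0.0, 0, 0, 0.069]
[-1, -49.8, -19.0, 0.0, 0, 0, 0.069]
[-1, -51.0, -15.5, 0.0, 0, 0, 0.069]
[-1, -51.9, -12.0, 0.0, 0, 0, 0.069]
[-1, -52.6, -8.4, 0.0, 0, 0, 0.069]
[-1, -53.1, -4.7, 0.0, 0, 0, 0.069]
[-1, -53.3, -1.1, 0.0, 0, 0, 0.069]
```

Call:
arm_command(moves=[-1, -38, -37.4, 0, 0, 0, 0.069, -1, -40.4, -34.7, 0, 0, 0, 0.069, -1, -42.7, -31.9, 0, 0, 0, 0.069, -1, -44.8, -28.8, 0, 0, 0, 0.069, -1, -46.7, -25.7, 0, 0, 0, 0.069, -1, -48.4, -22.4, 0, 0, 0, 0.069, -1, -49.8, -19, 0, 0, 0, 0.069, -1, -51, -15.5, 0, 0, 0, 0.069])

```text
clock: 2.2
tcp_pos: [0.364, 0.1887, 0.2316]
orientation: [0.0, 0.394, 0.919, 0.0]
wrist_force: [1.0, -0.0, -0.4]
finger_gap: 0.0001
grip_force: 0.0
```

Call:
arm_command(moves=[-1, -51.9, -12, 0, 0, 0, 0.069, -1, -52.6, -8.4, 0, 0, 0, 0.069, -1, -53.1, -4.7, 0, 0, 0, 0.069, -1, -53.3, -1.1, 0, 0, 0, 0.069, -1, 0, 0, 0, 0, 0, 0, -1, 0, 0, 0, 0, 0, 0])

```text
clock: 2.95
tcp_pos: [0.4718, 0.0071, 0.2311]
orientation: [-0.001, 0.515, 0.857, 0.0]
wrist_force: [-0.2, 0.7, -0.2]
finger_gap: 0.0002
grip_force: 0.0
```

```bash
python3 - <<'E'
from h import *
plan(polar(.116,208,.055),28,4)
i,T=campose('wrist');im,d=read_camera('wrist');P=cloud(d,i,T);np.savez('w1.npz',im=im,P=P);cv2.imwrite('pics/w1.png',im)
hsv=cv2.cvtColor(im,cv2.COLOR_BGR2HSV)
m=(cv2.inRange(hsv,(3,150,60),(14,255,255))>0)&(P[...,2]>.066)&(P[...,2]<.085)
k,l,st,c=cv2.connectedComponentsWithStats(m.astype(np.uint8))
for j in range(1,k):
    if st[j,4]>30: print(c[j].round(),st[j,4],P[l==j].mean(0).round(4))
E
```

```text
from [0.4718 0.0071 0.2311] yaw 27.9 turn -0.1 f [-0.2  0.7 -0.2] t 2.95
[-1, -0.1, 0.2, 44.0, 0, 0, -0.0]
[-1, -0.1, 0.2, 44.0, 0, 0, -0.0]
[-1, -0.1, 0.2, 44.0, 0, 0, -0.0]
[-1, -0.1, 0.2, 44.0, 0, 0, -0.0]
[418.  97.] 44 [0.4909 0.1455 0.0699]
[546. 134.] 93 [0.6036 0.172  0.0697]
[460. 332.] 69 [ 0.6462 -0.0198  0.0694]
[621. 434.] 57 [ 0.8687 -0.0396  0.0741]
```

View pics/w1.png

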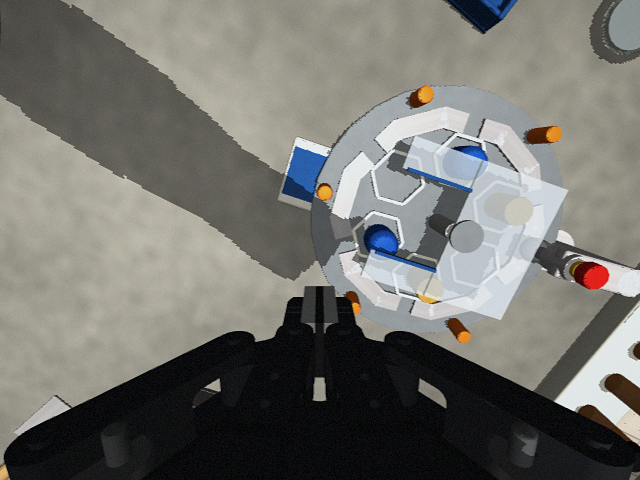

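The wrist view has peg0 at (324,191) and peg1 at (354,302), with the shut fingers between them; the plastic specimen is in well 0 at (380,238). I descend and push along the arc.

Call:
arm_command(moves=[-1, 0, 0, 44, 0, 0, 0, -1, 0, 0, 44, 0, 0, 0, -1, 0, 0, 44, 0, 0, 0, -1, 0, 0, 42, 0, 0, 0, -1, 0, 0, 0, 0, 0, 0, -1, 0, 0, 0, 0, 0, 0])

```text
clock: 3.75
tcp_pos: [0.4729, 0.0078, 0.0587]
orientation: [0.001, 0.515, 0.857, 0.0]
wrist_force: [-0.3, -0.0, -0.6]
finger_gap: -0.0001
grip_force: 0.0
```

Call:
arm_command(moves=[-1, 7, 0, 0, 0, 0, 0.06, -1, 7, 0, 0, 0, 0, 0.06, -1, 7, 0, 0, 0, 0, 0.06, -1, 7, 0, 0, 0, 0, 0.06, -1, 0, 0, 0, 0, 0, 0])

```text
clock: 4.38
tcp_pos: [0.4631, 0.0331, 0.0596]
orientation: [0.002, 0.614, 0.79, 0.001]
wrist_force: [-0.0, -0.3, -0.1]
finger_gap: 0.0
grip_force: 0.0
```

```bash
python3 - <<'E'
from h import *
look()
s=get_state();d=np.array(s['tcp_pos'][:2])-C;print(np.hypot(*d),np.degrees(np.arctan2(d[1],d[0]))%360)
E
```

```text
scene knob n 50 z p50,p80 [0.1376 0.1389] row 254.96
scene pegs [7.5, 67.1, 125.3, 184.8, 246.6, 308.4] mod60 6.6
side knob n 77 z p50,p80 [0.1374 0.1385] row 188.29
side pegs [6.5, 66.7, 126.9, 246.7, 306.0] mod60 6.6
t 4.47 F [-0.   0.4 -0. ] tcp [0.4627 0.033  0.0589]
0.11588510440048036 194.21689055631157
```

Call:
arm_command(moves=[-1, 5, 0, 0, 0, 0, 0.043, -1, 5, 0, 0, 0, 0, 0.043, -1, 5, 0, 0, 0, 0, 0.043, -1, 5, 0, 0, 0, 0, 0.043, -1, 5, 0, 0, 0, 0, 0.043, -1, 5, 0, 0, 0, 0, 0.043, -1, 3, 0, 0, 0, 0, 0.026, -1, 0, 0, 0, 0, 0, 0])

```text
clock: 5.48
tcp_pos: [0.4583, 0.0649, 0.0584]
orientation: [0.001, 0.72, 0.694, 0.0]
wrist_force: [0.5, -2.8, 2.0]
finger_gap: 0.0001
grip_force: 1.6
```

```bash
python3 - <<'E'
from h import *
look()
s=get_state();d=np.array(s['tcp_pos'][:2])-C;print(np.hypot(*d),np.degrees(np.arctan2(d[1],d[0]))%360)
E
```

```text
scene knob n 54 z p50,p80 [0.1383 0.1396] row 255.04
scene pegs [51.5, 110.0, 168.9, 230.0, 291.7, 352.7] mod60 50.8
side knob n 75 z p50,p80 [0.1372 0.1381] row 188.31
side pegs [50.9, 111.0, 233.3, 289.3, 291.7, 348.2] mod60 50.7
t 5.58 F [ 0.4 -3.2  3.4] tcp [0.4582 0.065  0.0581]
0.11682730737709868 178.28361366334713
```

Call:
arm_command(moves=[-1, 2, 0, 0, 0, 0, 0.0175, -1, 2, 0, 0, 0, 0, 0.0175, -1, 2, 0, 0, 0, 0, 0.0175, -1, 2, 0, 0, 0, 0, 0.0175, -1, 0, 0, 0, 0, 0, 0])

```text
clock: 6.2
tcp_pos: [0.4582, 0.0736, 0.0575]
orientation: [0.0, 0.743, 0.669, 0.0]
wrist_force: [1.3, -1.6, 1.6]
finger_gap: 0.0001
grip_force: 0.8
```

```bash
python3 - <<'E'
from h import *
look()
s=get_state();d=np.array(s['tcp_pos'][:2])-C;print(np.hypot(*d),np.degrees(np.arctan2(d[1],d[0]))%360)
E
```

```text
scene knob n 56 z p50,p80 [0.1377 0.1391] row 255.3
scene pegs [47.3, 105.7, 164.9, 225.5, 287.6, 348.5] mod60 46.6
side knob n 74 z p50,p80 [0.1366 0.1379] row 188.64
side pegs [45.8, 106.6, 226.7, 285.8, 346.0] mod60 46.2
t 6.3 F [-0.5 -1.6  0.8] tcp [0.4579 0.0737 0.0573]
0.11776370515476167 174.0665400006992
```

Call:
arm_command(moves=[-1, 2, 0.2, 0, 0, 0, 0.0175, -1, 0, 0, 0, 0, 0, 0])

```text
clock: 6.55
tcp_pos: [0.4579, 0.0759, 0.0571]
orientation: [-0.001, 0.749, 0.662, 0.0]
wrist_force: [1.2, -0.7, 0.4]
finger_gap: -0.0003
grip_force: 0.2
```

Call:
arm_command(moves=[-1, 2, 0.2, 0, 0, 0, 0.0175, -1, 0, 0, 0, 0, 0, 0])

```text
clock: 6.8
tcp_pos: [0.4584, 0.0779, 0.0571]
orientation: [-0.001, 0.755, 0.656, 0.0]
wrist_force: [0.7, 0.2, 0.2]
finger_gap: 0.0002
grip_force: 0.0
```

```bash
python3 - <<'E'
from h import *
look()
s=get_state();d=np.array(s['tcp_pos'][:2])-C;print(np.hypot(*d),np.degrees(np.arctan2(d[1],d[0]))%360)
E
```

```text
scene knob n 55 z p50,p80 [0.1357 0.1368] row 256.05
scene pegs [45.3, 103.6, 161.9, 223.6, 285.4, 346.2] mod60 44.3
side knob n 76 z p50,p80 [0.1348 0.136 ] row 189.24
side pegs [42.4, 45.2, 103.9, 224.6, 343.5] mod60 43.9
t 6.9 F [ 0.4 -0.6 -0.2] tcp [0.4585 0.0778 0.0572]
0.11760080873030622 172.05315411419622
```

Call:
arm_command(moves=[-1, 1.6, 0.2, 0, 0, 0, 0.014, -1, 0, 0, 0, 0, 0, 0])

```text
clock: 7.15
tcp_pos: [0.4591, 0.0791, 0.0573]
orientation: [-0.0, 0.76, 0.65, 0.0]
wrist_force: [-0.1, -0.2, 0.4]
finger_gap: -0.0002
grip_force: 0.0
```

```bash
python3 - <<'E'
from h import *
look()
s=get_state();d=np.array(s['tcp_pos'][:2])-C;print(np.hypot(*d),np.degrees(np.arctan2(d[1],d[0]))%360)
E
```

```text
scene knob n 54 z p50,p80 [0.134  0.1355] row 256.37
scene pegs [44.2, 102.3, 161.7, 222.5, 284.4, 345.6] mod60 43.4
side knob n 74 z p50,p80 [0.1336 0.1347] row 189.86
side pegs [42.3, 102.4, 225.4, 283.4, 343.2] mod60 43.3
t 7.25 F [ 0.3 -0.  -0.3] tcp [0.4592 0.079  0.0573]
0.11713141466537433 171.39279403612247
```

Call:
arm_command(moves=[-1, 1.6, 0.3, 0, 0, 0, 0.014, -1, 0, 0, 0, 0, 0, 0])

```text
clock: 7.5
tcp_pos: [0.4596, 0.0805, 0.0573]
orientation: [-0.0, 0.764, 0.645, 0.0]
wrist_force: [0.1, -1.0, -0.3]
finger_gap: -0.0004
grip_force: 0.1
```

```bash
python3 - <<'E'
from h import *
look()
s=get_state();d=np.array(s['tcp_pos'][:2])-C;print(np.hypot(*d),np.degrees(np.arctan2(d[1],d[0]))%360)
E
```

```text
scene knob n 51 z p50,p80 [0.134  0.1348] row 256.82
scene pegs [43.9, 101.9, 160.9, 221.4, 283.7, 345.0] mod60 42.8
side knob n 76 z p50,p80 [0.1331 0.1341] row 190.17
side pegs [41.4, 103.9, 221.9, 281.7, 282.5, 342.0] mod60 42.2
t 7.6 F [-0.1 -0.1  0.3] tcp [0.4596 0.0805 0.0573]
0.11693616386461046 170.652440158849
```

Call:
arm_command(moves=[-1, 1.2, 0.2, 0, 0, 0, 0.01, -1, 0, 0, 0, 0, 0, 0])

```text
clock: 7.85
tcp_pos: [0.4596, 0.081, 0.0572]
orientation: [0.0, 0.768, 0.641, -0.001]
wrist_force: [-2.3, -4.1, 1.1]
finger_gap: 0.0002
grip_force: 2.2
```

```bash
python3 - <<'E'
from h import *
look()
E
```

```text
scene knob n 53 z p50,p80 [0.1338 0.1352] row 256.75
scene pegs [43.6, 102.1, 161.0, 221.4, 283.8, 344.9] mod60 42.8
side knob n 75 z p50,p80 [0.1332 0.134 ] row 190.01
side pegs [41.4, 102.7, 224.4, 280.7, 342.4] mod60 42.3
t 7.95 F [-1.9 -4.5  1.6] tcp [0.4597 0.0811 0.0573]
```

Call:
arm_command(moves=[-1, -10, 0, 0, 0, 0, 0, -1, 0, 0, -45, 0, 0, 0, 0.2, 0, 0, -50, 0, 0, 0, 0.2, 0, 0, -50, 0, 0, 0, 0.2, 0, 0, 0, 0, 0, 0])

```text
clock: 8.57
tcp_pos: [0.4613, 0.0718, 0.2065]
orientation: [0.002, 0.767, 0.641, 0.004]
wrist_force: [-0.1, -0.5, 0.0]
finger_gap: 0.0511
grip_force: 0.0
```

```bash
cat > spec.py <<'E'
from h import *
import sys
col=sys.argv[1]
lo,hi=((100,120,30),(130,255,255)) if col=='blue' else ((12,80,50),(30,255,255))
ztop=.08 if col=='blue' else .084
for n in ['scene','side','wrist']:
    i,T=campose(n);im,d=read_camera(n);P=cloud(d,i,T);hsv=cv2.cvtColor(im,cv2.COLOR_BGR2HSV)
    cv2.imwrite(f'pics/{n}_s{col}.png',im)
    m=(cv2.inRange(hsv,lo,hi)>0)&(P[...,2]>.046)&(P[...,2]<ztop+.008)&(np.hypot(P[...,0]-C[0],P[...,1]-C[1])<.085)
    k,l,st,c=cv2.connectedComponentsWithStats(m.astype(np.uint8))
    for j in range(1,k):
        if st[j,4]>15:
            q=P[l==j];t=q[q[:,2]>ztop-.006]
            print(n,c[j].round(),st[j,4],'med',np.median(q,0).round(4),'top',len(t),t.min(0).round(4) if len(t) else '',t.max(0).round(4) if len(t) else '')
look()
plan(polar(.06,float(sys.argv[2]),float(sys.argv[3])),float(sys.argv[2])-180,2)
E
python3 spec.py blue 192.5 .15
```

```text
scene [348. 228.] 130 med [0.5231 0.0501 0.0766] top 82 [0.5044 0.0371 0.0741] [0.5299 0.0622 0.0836]
scene [375. 265.] 36 med [0.6019 0.1233 0.0517] top 0  
side [286. 234.] 182 med [0.5139 0.0398 0.0779] top 119 [0.5061 0.034  0.0744] [0.5296 0.0563 0.0825]
wrist [463. 137.] 447 med [0.5814 0.1302 0.0732] top 209 [0.5761 0.1258 0.074 ] [0.598  0.1347 0.0801]
wrist [387. 249.] 1138 med [0.5124 0.0529 0.0775] top 807 [0.5007 0.035  0.074 ] [0.5278 0.0622 0.0805]
scene knob n 53 z p50,p80 [0.1332 0.1347] row 256.87
scene pegs [43.8, 102.2, 160.9, 221.4, 283.6, 345.0] mod60 42.8
side knob n 76 z p50,p80 [0.1333 0.1342] row 190.05
side pegs [42.4, 102.7, 164.7, 221.4, 224.2, 281.4, 343.5] mod60 42.9
t 8.82 F [ 0.5 -0.3  0.3] tcp [0.4573 0.0717 0.2008]
from [0.4573 0.0717 0.2008] yaw -10.3 turn -22.8 f [ 0.5 -0.3  0.3] t 8.82
[-1, -6.2, 31.2, 25.4, 0, 0, -0.199]
[-1, -12.2, 29.3, 25.4, 0, 0, -0.199]
```

Call:
arm_command(moves=[0.2, -4, 21, 17, 0, 0, -0.133, 0.2, -6.5, 20.3, 17, 0, 0, -0.133, 0.2, -9, 19, 17, 0, 0, -0.133, 0.2, 0, 0, 0, 0, 0, 0, 0.2, 0, 0, 0, 0, 0, 0])

```text
clock: 9.45
tcp_pos: [0.5168, 0.0495, 0.1506]
orientation: [-0.001, 0.626, 0.78, -0.001]
wrist_force: [0.5, 0.2, 0.6]
finger_gap: 0.0507
grip_force: 0.0
```

```bash
python3 - <<'E'
from h import *
plan([.5165,.0485,.049],12.5,4,.2)
E
```

```text
from [0.5168 0.0495 0.1506] yaw 12.5 turn 0.0 f [0.5 0.2 0.6] t 9.45
[0.2, -0.2, -0.1, 25.4, 0, 0, 0.0]
[0.2, -0.2, -0.1, 25.4, 0, 0, 0.0]
[0.2, -0.2, -0.1, 25.4, 0, 0, 0.0]
[0.2, -0.2, -0.1, 25.4, 0, 0, 0.0]
```

Call:
arm_command(moves=[0.2, -0.2, 0, 30, 0, 0, 0, 0.2, -0.2, 0, 30, 0, 0, 0, 0.2, -0.2, 0, 25, 0, 0, 0, 0.2, 0, 0, 14, 0, 0, 0, 0.2, 0, 0, 0, 0, 0, 0])

```text
clock: 10.07
tcp_pos: [0.5171, 0.049, 0.052]
orientation: [-0.001, 0.625, 0.78, -0.0]
wrist_force: [-0.3, -1.0, 0.3]
finger_gap: 0.0512
grip_force: 0.0
```

Call:
arm_command(moves=[-0.6, 0, 0, 0, 0, 0, 0, -0.6, 0, 0, 0, 0, 0, 0, -0.6, 0, 0, 0, 0, 0, 0, -0.6, 0, 0, 0, 0, 0, 0], newtons=25)

```text
clock: 10.58
tcp_pos: [0.5189, 0.0488, 0.0536]
orientation: [0.001, 0.625, 0.78, 0.001]
wrist_force: [-0.4, 0.1, 7.3]
finger_gap: 0.0286
grip_force: 25.1
```

Call:
arm_command(moves=[-0.6, 0, 0, -4, 0, 0, 0, -0.6, 0, 0, -6, 0, 0, 0, -0.6, 0, 0, -15, 0, 0, 0, -0.6, 0, 0, -30, 0, 0, 0, -0.6, 0, 0, -40, 0, 0, 0, -0.6, 0, 0, 0, 0, 0, 0])

```text
clock: 11.32
tcp_pos: [0.5207, 0.0486, 0.1515]
orientation: [0.003, 0.625, 0.78, 0.002]
wrist_force: [-0.3, -0.5, 0.1]
finger_gap: 0.0291
grip_force: 24.8
```

```bash
python3 - <<'E'
from h import *
look()
i,T=campose('side');P=cloud(read_camera('side')[1],i,T)
im=cv2.imread('pics/side_last.png');u,v=proj(get_state()['tcp_pos'],i,T);u,v=int(u),int(v)
cv2.imwrite('pics/c1.png',cv2.resize(im[v-70:v+70,u-90:u+90],None,fx=4,fy=4))
E
```

```text
scene knob n 53 z p50,p80 [0.134  0.1352] row 256.75
scene pegs [44.0, 102.0, 161.0, 221.5, 283.8, 344.9] mod60 42.9
side knob n 78 z p50,p80 [0.1332 0.1341] row 190.18
side pegs [41.7, 165.1, 223.3, 280.6, 283.4, 340.4, 344.9] mod60 42.8
t 11.43 F [ 0.  -0.7 -1.4] tcp [0.5184 0.0487 0.1481]
```

View pics/c1.png

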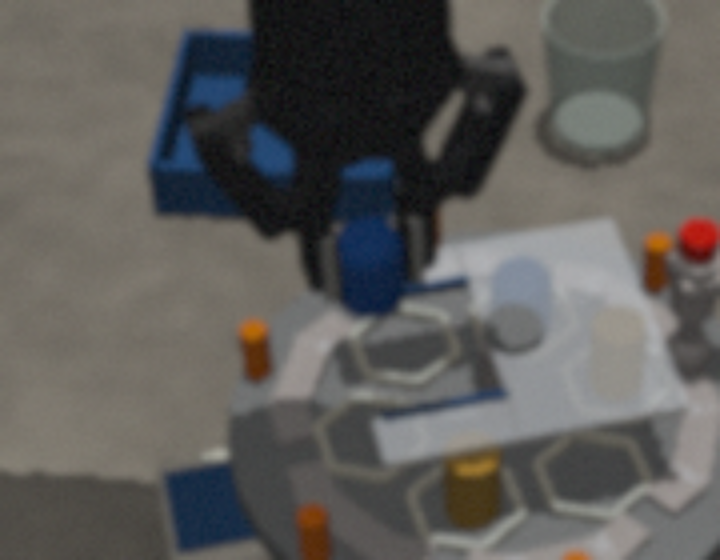

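The picture shows the plastic specimen held upright between the pads, and well 0 empty. I locate the blue tray and its reference more exactly.

```bash
python3 - <<'E'
from h import *
for n in ['scene','side']:
    z=np.load(f'{n}0.npz');P=z['P']
    for nm,b,zt in (('blue',(.39,.56,.235,.39),.041),('grey',(.39,.56,-.40,-.24),.045)):
        m=(P[...,0]>b[0])&(P[...,0]<b[1])&(P[...,1]>b[2])&(P[...,1]<b[3])
        w=P[m&(P[...,2]>.012)&(P[...,2]<.038)];f_=P[m&(P[...,2]>.003)&(P[...,2]<.0075)];t=P[m&(P[...,2]>zt-.003)&(P[...,2]<zt+.006)]
        print(n,nm,'walls',cv2.minAreaRect(w[:,:2].astype(np.float32)),'floor',np.percentile(f_,[2,98],axis=0)[:,:2].round(3).tolist(),'ref',len(t),t.mean(0).round(3) if len(t) else '')
plan([.465,.30,.148],12.5,6,-.6)
E
```

```text
scene blue walls ((0.47412416338920593, 0.3123570382595062), (0.11997988820075989, 0.13701611757278442), 81.95183563232422) floor [[0.408, 0.246], [0.548, 0.381]] ref 93 [0.509 0.332 0.041]
scene grey walls ((0.48969408869743347, -0.3165576457977295), (0.1379837840795517, 0.12173525243997574), 7.823761463165283) floor [[0.416, -0.386], [0.557, -0.249]] ref 71 [ 0.526 -0.282  0.046]
side blue walls ((0.47648826241493225, 0.3089195787906647), (0.12749260663986206, 0.13065467774868011), 81.89832305908203) floor [[0.419, 0.245], [0.533, 0.369]] ref 64 [0.52  0.334 0.041]
side grey walls ((0.4896446466445923, -0.3159887492656708), (0.13003471493721008, 0.11476702243089676), 7.929773807525635) floor [[0.43, -0.351], [0.549, -0.266]] ref 258 [ 0.526 -0.286  0.045]
from [0.5176 0.0487 0.1471] yaw 12.6 turn 0.1 f [-0.7 -0.3 -0.8] t 11.47
[-0.6, 42.8, 0.6, -0.2, 0, 0, 0.0]
[-0.6, 42.8, 0.6, -0.2, 0, 0, 0.0]
[-0.6, 42.8, 0.6, -0.2, 0, 0, 0.0]
[-0.6, 42.8, 0.5, -0.2, 0, 0, 0.0]
[-0.6, 42.8, 0.5, -0.2, 0, 0, 0.0]
[-0.6, 42.8, 0.5, -0.2, 0, 0, 0.0]
```

Call:
arm_command(moves=[-0.6, 25, 0, 0, 0, 0, 0, -0.6, 50, -0.4, 0, 0, 0, 0, -0.6, 50, -0.5, 0, 0, 0, 0, -0.6, 50, -0.5, 0, 0, 0, 0, -0.6, 45, -0.5, 0, 0, 0, 0, -0.6, 24, -0.5, 0, 0, 0, 0, -0.6, 0, 0, 0, 0, 0, 0])

```text
clock: 12.35
tcp_pos: [0.4608, 0.2874, 0.1458]
orientation: [-0.001, 0.624, 0.781, -0.001]
wrist_force: [-0.0, -0.6, 0.0]
finger_gap: 0.029
grip_force: 24.8
```

Call:
arm_command(moves=[-0.6, 0, 0, 25, 0, 0, 0, -0.6, 0, 0, 35, 0, 0, 0, -0.6, 0, 0, 30, 0, 0, 0, -0.6, 0, 0, 18, 0, 0, 0, -0.6, 0, 0, 8, 0, 0, 0, -0.6, 0, 0, 4, 0, 0, 0, -0.6, 0, 0, 0, 0, 0, 0, -0.6, 0, 0, 0, 0, 0, 0])

```text
clock: 13.35
tcp_pos: [0.463, 0.2865, 0.0281]
orientation: [0.0, 0.625, 0.78, 0.001]
wrist_force: [0.3, -0.0, -0.4]
finger_gap: 0.0292
grip_force: 24.8
```

Lower gently until contact.

Call:
arm_command(moves=[-0.6, 0, 0, 3, 0, 0, 0, -0.6, 0, 0, 3, 0, 0, 0, -0.6, 0, 0, 2, 0, 0, 0, -0.6, 0, 0, 0, 0, 0, 0])

```text
clock: 13.85
tcp_pos: [0.4622, 0.2863, 0.019]
orientation: [-0.0, 0.625, 0.78, -0.0]
wrist_force: [-0.4, -0.1, -0.7]
finger_gap: 0.0287
grip_force: 24.8
```

Call:
arm_command(moves=[-0.6, 0, 0, 2, 0, 0, 0, -0.6, 0, 0, 2, 0, 0, 0, -0.6, 0, 0, 0, 0, 0, 0])

```text
clock: 14.22
tcp_pos: [0.4622, 0.2862, 0.0151]
orientation: [-0.0, 0.625, 0.78, -0.0]
wrist_force: [-0.3, 1.0, 0.6]
finger_gap: 0.0289
grip_force: 24.8
```

Call:
arm_command(moves=[-0.6, 0, 0, 1, 0, 0, 0, -0.6, 0, 0, 0, 0, 0, 0])

```text
clock: 14.48
tcp_pos: [0.4625, 0.2864, 0.0147]
orientation: [0.0, 0.625, 0.78, 0.0]
wrist_force: [-0.7, -0.9, 1.9]
finger_gap: 0.0285
grip_force: 25.0
```

Call:
arm_command(moves=[-0.6, 0, 0, 0.8, 0, 0, 0, -0.6, 0, 0, 0, 0, 0, 0])

```text
clock: 14.72
tcp_pos: [0.4625, 0.2864, 0.0146]
orientation: [0.0, 0.625, 0.78, 0.0]
wrist_force: [-2.7, -0.7, 9.6]
finger_gap: 0.029
grip_force: 25.7
```

Call:
arm_command(moves=[-0.3, 0, 0, 0, 0, 0, 0, 0.1, 0, 0, 0, 0, 0, 0, 0.1, 0, 0, -6, 0, 0, 0, 0.1, 0, 0, -25, 0, 0, 0, 0.1, 0, 0, -45, 0, 0, 0, 0.1, 0, 0, -60, 0, 0, 0, -1, 0, 0, 0, 0, 0, 0])

```text
clock: 15.6
tcp_pos: [0.4658, 0.2879, 0.155]
orientation: [0.002, 0.625, 0.78, 0.005]
wrist_force: [0.5, 0.5, -0.3]
finger_gap: 0.0299
grip_force: 0.0
```

```bash
python3 - <<'E'
from h import *
look()
im=cv2.imread('pics/side_last.png');cv2.imwrite('pics/c2.png',cv2.resize(im[110:220,200:380],None,fx=4,fy=4))
plan(polar(.116,239.5,.15),59.5,7)
E
```

```text
scene knob n 51 z p50,p80 [0.1339 0.1351] row 256.82
scene pegs [43.7, 102.0, 161.0, 221.0, 283.8, 345.2] mod60 42.8
side knob n 73 z p50,p80 [0.1333 0.1341] row 189.88
side pegs [42.0, 102.9, 164.0, 223.8, 282.7, 342.1] mod60 42.9
t 15.7 F [-0.6 -0.1  0.1] tcp [0.463  0.2866 0.1504]
from [0.463  0.2866 0.1504] yaw 12.6 turn -46.9 f [-0.6 -0.1  0.1] t 15.7
[-1, -47.0, -2.7, 0.1, 0, 0, -0.117]
[-1, -46.3, -8.2, 0.1, 0, 0, -0.117]
[-1, -45.1, -13.5, 0.1, 0, 0, -0.117]
[-1, -43.2, -18.7, 0.1, 0, 0, -0.117]
[-1, -40.7, -23.6, 0.1, 0, 0, -0.117]
[-1, -37.7, -28.2, 0.1, 0, 0, -0.117]
[-1, -34.1, -32.4, 0.1, 0, 0, -0.117]
```

View pics/c2.png

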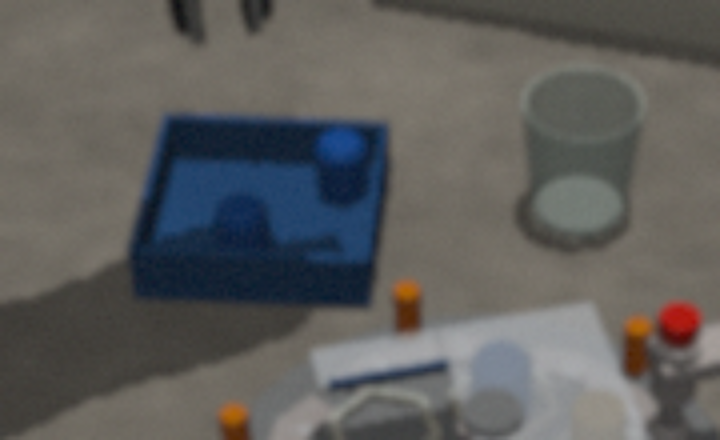

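The specimen stands upright in the blue tray at crop (242,222), with the reference in the far corner at (342,165). Next is the start of the peg1 push.

Call:
arm_command(moves=[-1, -47, -2.7, 0, 0, 0, -0.117, -1, -46.3, -8.2, 0, 0, 0, -0.117, -1, -45.1, -13.5, 0, 0, 0, -0.117, -1, -43.2, -18.7, 0, 0, 0, -0.117, -1, -40.7, -23.6, 0, 0, 0, -0.117, -1, -37.7, -28.2, 0, 0, 0, -0.117, -1, -34.1, -32.4, 0, 0, 0, -0.117, -1, 0, 0, 0, 0, 0, 0])

```text
clock: 16.7
tcp_pos: [0.5151, -0.0414, 0.1476]
orientation: [-0.001, 0.265, 0.964, -0.0]
wrist_force: [-1.0, 1.7, -0.3]
finger_gap: 0.0001
grip_force: 0.0
```

```bash
python3 - <<'E'
from h import *
plan(polar(.116,239.5,.057),59.5,2)
E
```

```text
from [ 0.5151 -0.0414  0.1476] yaw 59.3 turn -0.2 f [-1.   1.7 -0.3] t 16.7
[-1, 0.3, 1.5, 45.3, 0, 0, -0.002]
[-1, 0.3, 1.5, 45.3, 0, 0, -0.002]
```

Call:
arm_command(moves=[-1, 0, 1, 45, 0, 0, 0, -1, 0, 1, 45, 0, 0, 0, -1, 0, 0, 0, 0, 0, 0])

```text
clock: 17.08
tcp_pos: [0.5121, -0.0351, 0.0554]
orientation: [-0.005, 0.263, 0.965, -0.0]
wrist_force: [-0.8, 1.3, 0.5]
finger_gap: -0.0
grip_force: 0.0
```

Call:
arm_command(moves=[-1, 7, 0, 0, 0, 0, 0.06, -1, 7, 0, 0, 0, 0, 0.06, -1, 4, 0, 0, 0, 0, 0.035, -1, 4, 0, 0, 0, 0, 0.035, -1, 4, 0, 0, 0, 0, 0.035, -1, 4, 0, 0, 0, 0, 0.035, -1, 4, 0, 0, 0, 0, 0.035, -1, 0, 0, 0, 0, 0, 0])

```text
clock: 18.08
tcp_pos: [0.4908, -0.0162, 0.0611]
orientation: [0.001, 0.402, 0.916, 0.0]
wrist_force: [-0.6, -0.0, -0.1]
finger_gap: 0.0002
grip_force: 0.0
```

```bash
python3 - <<'E'
from h import *
look()
s=get_state();d=np.array(s['tcp_pos'][:2])-C;print(np.hypot(*d),np.degrees(np.arctan2(d[1],d[0]))%360)
E
```

```text
scene knob n 53 z p50,p80 [0.1381 0.139 ] row 255.08
scene pegs [36.3, 94.6, 153.0, 213.1, 275.9, 337.5] mod60 35.1
side knob n 79 z p50,p80 [0.1372 0.1384] row 188.38
side pegs [274.9, 332.7, 336.5] mod60 34.7
t 18.18 F [ 0.2 -0.4  0.8] tcp [ 0.4903 -0.0159  0.0606]
0.11472566205062625 222.44872734110112
```

Call:
arm_command(moves=[-1, 5, 0, 0, 0, 0, 0.0436, -1, 5, 0, 0, 0, 0, 0.0436, -1, 5, 0, 0, 0, 0, 0.0436, -1, 5, 0, 0, 0, 0, 0.0436, -1, 5, 0, 0, 0, 0, 0.0436, -1, 5, 0, 0, 0, 0, 0.0436, -1, 5, 0, 0, 0, 0, 0.0436, -1, 5, 0, 0, 0, 0, 0.0436])

```text
clock: 19.18
tcp_pos: [0.4686, 0.0154, 0.0606]
orientation: [0.002, 0.555, 0.832, -0.001]
wrist_force: [0.2, -6.7, 0.9]
finger_gap: 0.0001
grip_force: 3.3
```

Call:
arm_command(moves=[-1, 5, 0, 0, 0, 0, 0.0436, -1, 5, 0.1, 0, 0, 0, 0.0436, -1, 5, 0.1, 0, 0, 0, 0.0436, -1, 5, 0.1, 0, 0, 0, 0.0436, -1, 5, 0.1, 0, 0, 0, 0.0436, -1, 5, 0.1, 0, 0, 0, 0.0436, -1, 5, 0.1, 0, 0, 0, 0.0436, -1, 0, 0, 0, 0, 0, 0])

```text
clock: 20.18
tcp_pos: [0.459, 0.051, 0.0601]
orientation: [-0.0, 0.674, 0.739, 0.0]
wrist_force: [0.4, -0.1, -0.3]
finger_gap: 0.0
grip_force: 0.0
```

```bash
python3 - <<'E'
from h import *
look()
s=get_state();d=np.array(s['tcp_pos'][:2])-C;print(np.hypot(*d),np.degrees(np.arctan2(d[1],d[0]))%360)
E
```

```text
scene knob n 55 z p50,p80 [0.1379 0.139 ] row 255.05
scene pegs [58.1, 116.0, 175.4, 237.3, 298.9, 359.5] mod60 57.5
side knob n 79 z p50,p80 [0.1371 0.138 ] row 188.38
side pegs [58.1, 117.1, 238.4, 298.3, 356.7] mod60 57.7
t 20.27 F [ 0.1 -1.1 -0.9] tcp [0.4591 0.051  0.0598]
0.11637771675198051 185.18234527639314
```

Call:
arm_command(moves=[-1, 4, 0.1, 0, 0, 0, 0.035, -1, 4, 0.1, 0, 0, 0, 0.035, -1, 4, 0.1, 0, 0, 0, 0.035, -1, 4, 0.1, 0, 0, 0, 0.035, -1, 3, 0.1, 0, 0, 0, 0.026, -1, 2, 0, 0, 0, 0, 0.0175, -1, 2, 0, 0, 0, 0, 0.0175, -1, 0, 0, 0, 0, 0, 0])

```text
clock: 21.28
tcp_pos: [0.4589, 0.0733, 0.0594]
orientation: [-0.0, 0.745, 0.667, -0.001]
wrist_force: [-0.4, -2.7, 0.9]
finger_gap: -0.0005
grip_force: 1.2
```

```bash
python3 - <<'E'
from h import *
look()
s=get_state();d=np.array(s['tcp_pos'][:2])-C;print(np.hypot(*d),np.degrees(np.arctan2(d[1],d[0]))%360)
E
```

```text
scene knob n 52 z p50,p80 [0.1378 0.1389] row 255.17
scene pegs [47.4, 105.7, 164.6, 225.5, 287.3, 348.7] mod60 46.5
side knob n 75 z p50,p80 [0.1369 0.1376] row 188.72
side pegs [44.9, 106.6, 225.4, 228.7, 286.1, 346.1] mod60 46.3
t 21.38 F [-1.5 -2.5  1.1] tcp [0.4591 0.0734 0.0594]
0.11651588175494174 174.14557476302133
```

Almost there: same state as just before the first click (finger at 174.1°). About 3.5° remains.

Call:
arm_command(moves=[-1, 2, 0.2, 0, 0, 0, 0.0175, -1, 2, 0.2, 0, 0, 0, 0.0175, -1, 1.5, 0.2, 0, 0, 0, 0.014, -1, 0, 0, 0, 0, 0, 0])

```text
clock: 21.88
tcp_pos: [0.4616, 0.0794, 0.0596]
orientation: [0.0, 0.761, 0.648, 0.001]
wrist_force: [-0.8, 0.3, 0.0]
finger_gap: -0.0002
grip_force: 0.0
```

Call:
arm_command(moves=[-1, 1.5, 0.2, 0, 0, 0, 0.013, -1, 0, 0, 0, 0, 0, 0])

```text
clock: 22.12
tcp_pos: [0.4616, 0.0803, 0.0596]
orientation: [0.0, 0.766, 0.643, 0.0]
wrist_force: [0.3, -1.2, 0.1]
finger_gap: 0.0001
grip_force: 0.5
```

```bash
python3 - <<'E'
from h import *
look()
s=get_state();d=np.array(s['tcp_pos'][:2])-C;print(np.hypot(*d),np.degrees(np.arctan2(d[1],d[0]))%360)
E
```

```text
scene knob n 53 z p50,p80 [0.134  0.1352] row 256.75
scene pegs [44.0, 102.2, 161.0, 221.4, 283.8, 345.2] mod60 42.9
side knob n 74 z p50,p80 [0.1329 0.1343] row 189.95
side pegs [41.4, 103.8, 223.6, 282.2, 341.9] mod60 42.6
t 22.23 F [ 0.5 -1.1  0.8] tcp [0.4616 0.0803 0.0596]
0.11490288982914962 170.591651595934
```

Call:
arm_command(moves=[-1, -10, 0, 0, 0, 0, 0, -1, 0, 0, -45, 0, 0, 0, 0.2, 0, 0, -50, 0, 0, 0, 0.2, 0, 0, -48, 0, 0, 0, 0.2, 0, 0, 0, 0, 0, 0, 0.2, 0, 0, 0, 0, 0, 0])

```text
clock: 22.98
tcp_pos: [0.4592, 0.0701, 0.202]
orientation: [-0.0, 0.766, 0.643, -0.0]
wrist_force: [0.9, 0.0, -0.2]
finger_gap: 0.0513
grip_force: 0.0
```

```bash
python3 spec.py brass 192.5 .15
```

```text
scene [348. 227.] 145 med [0.5236 0.0499 0.0811] top 86 [0.5028 0.0368 0.0782] [0.5312 0.0614 0.0887]
scene [328. 265.] 64 med [0.6254 0.024  0.0555] top 0  
side [287. 233.] 200 med [0.5154 0.0404 0.0828] top 130 [0.5067 0.0338 0.0784] [0.5301 0.0607 0.0863]
side [344. 246.] 201 med [0.6158 0.009  0.0688] top 53 [0.6058 0.0058 0.0781] [0.6269 0.0151 0.0903]
wrist [391. 250.] 1043 med [0.5138 0.0518 0.0824] top 759 [0.5029 0.0355 0.0781] [0.5279 0.0607 0.0849]
scene knob n 51 z p50,p80 [0.1337 0.1348] row 256.76
scene pegs [44.0, 102.6, 160.9, 221.4, 283.9, 345.1] mod60 43.0
side knob n 77 z p50,p80 [0.1332 0.1341] row 190.22
side pegs [42.4, 103.7, 164.6, 224.6, 281.9, 342.0] mod60 43.2
t 23.23 F [-0.1 -0.5 -0.2] tcp [0.4587 0.0704 0.2012]
from [0.4587 0.0704 0.2012] yaw -9.9 turn -22.4 f [-0.1 -0.5 -0.2] t 23.23
[-1, -5.8, 30.3, 25.6, 0, 0, -0.196]
[-1, -11.6, 28.6, 25.6, 0, 0, -0.196]
```

Brass is at about (0.517, 0.048), the same place as the plastic was.

Call:
arm_command(moves=[0.2, -3, 20.5, 17, 0, 0, -0.13, 0.2, -6, 19.7, 17, 0, 0, -0.13, 0.2, -8.5, 18.7, 17, 0, 0, -0.13, 0.2, 0, 0, 0, 0, 0, 0, 0.2, 0, 0, 0, 0, 0, 0])

```text
clock: 23.85
tcp_pos: [0.5172, 0.0504, 0.1513]
orientation: [-0.001, 0.627, 0.779, -0.0]
wrist_force: [0.7, -0.5, 0.1]
finger_gap: 0.0512
grip_force: 0.0
```

```bash
python3 - <<'E'
from h import *
plan([.517,.0483,.053],12.5,4,.2)
E
```

```text
from [0.5172 0.0504 0.1513] yaw 12.3 turn -0.2 f [ 0.7 -0.5  0.1] t 23.85
[0.2, -0.5, -0.2, 24.6, 0, 0, -0.001]
[0.2, -0.5, -0.2, 24.6, 0, 0, -0.001]
[0.2, -0.5, -0.2, 24.6, 0, 0, -0.001]
[0.2, -0.5, -0.2, 24.6, 0, 0, -0.001]
```

Call:
arm_command(moves=[0.2, -0.5, 0, 30, 0, 0, 0, 0.2, -0.5, 0, 30, 0, 0, 0, 0.2, -0.5, 0, 25, 0, 0, 0, 0.2, 0, 0, 12, 0, 0, 0, 0.2, 0, 0, 0, 0, 0, 0])

```text
clock: 24.48
tcp_pos: [0.5177, 0.049, 0.0545]
orientation: [-0.0, 0.626, 0.779, -0.0]
wrist_force: [-0.6, -0.4, 0.3]
finger_gap: 0.0512
grip_force: 0.0
```

Call:
arm_command(moves=[-0.7, 0, 0, 0, 0, 0, 0, -0.7, 0, 0, 0, 0, 0, 0, -0.7, 0, 0, 0, 0, 0, 0, -0.7, 0, 0, 0, 0, 0, 0], newtons=40)

```text
clock: 24.98
tcp_pos: [0.5191, 0.0488, 0.0558]
orientation: [0.001, 0.626, 0.78, 0.001]
wrist_force: [-1.4, 0.3, 6.3]
finger_gap: 0.0247
grip_force: 39.1
```

Call:
arm_command(moves=[-0.7, 0, 0, -4, 0, 0, 0, -0.7, 0, 0, -6, 0, 0, 0, -0.7, 0, 0, -15, 0, 0, 0, -0.7, 0, 0, -30, 0, 0, 0, -0.7, 0, 0, -40, 0, 0, 0, -0.7, 0, 0, 0, 0, 0, 0])

```text
clock: 25.72
tcp_pos: [0.5211, 0.0487, 0.1537]
orientation: [0.003, 0.626, 0.78, 0.002]
wrist_force: [-0.4, 0.9, -2.2]
finger_gap: 0.0249
grip_force: 39.5
```

```bash
python3 - <<'E'
from h import *
look()
im=cv2.imread('pics/side_last.png');i,T=campose('side');u,v=proj(get_state()['tcp_pos'],i,T);u,v=int(u),int(v)
cv2.imwrite('pics/c3.png',cv2.resize(im[v-60:v+80,u-90:u+90],None,fx=4,fy=4))
plan([.475,-.330,.148],12.5,8,-.7)
E
```

```text
scene knob n 49 z p50,p80 [0.1339 0.135 ] row 256.82
scene pegs [44.0, 101.9, 160.8, 221.8, 283.8, 345.1] mod60 42.9
side knob n 77 z p50,p80 [0.1329 0.134 ] row 190.13
side pegs [164.6, 223.7, 282.0, 343.0] mod60 43.3
t 25.82 F [-1.  -0.2 -1.6] tcp [0.5187 0.0488 0.1502]
from [0.5187 0.0488 0.1502] yaw 12.4 turn -0.1 f [-1.  -0.2 -1.6] t 25.82
[-0.7, -45.1, -15.5, 0.3, 0, 0, -0.0]
[-0.7, -45.1, -15.5, 0.3, 0, 0, -0.0]
[-0.7, -45.1, -15.5, 0.3, 0, 0, -0.0]
[-0.7, -45.1, -15.5, 0.3, 0, 0, -0.0]
[-0.7, -45.1, -15.6, 0.3, 0, 0, -0.0]
[-0.7, -45.0, -15.6, 0.3, 0, 0, -0.0]
[-0.7, -45.0, -15.6, 0.3, 0, 0, -0.0]
[-0.7, -45.0, -15.6, 0.3, 0, 0, -0.0]
```

View pics/c3.png

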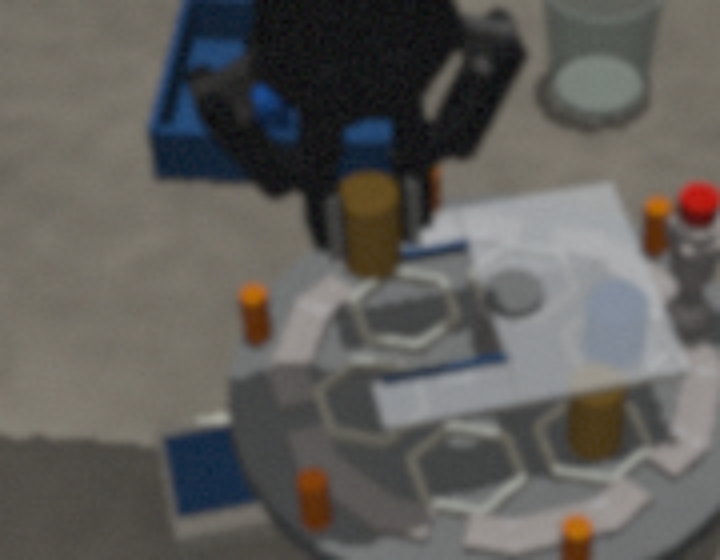

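The picture shows the brass specimen held upright at crop (370,225), and wells 0 and 1 empty. On to the grey tray.

Call:
arm_command(moves=[-0.7, -30, -10.5, 0, 0, 0, 0, -0.7, -50, -17.2, 0, 0, 0, 0, -0.7, -50, -17.2, 0, 0, 0, 0, -0.7, -50, -17.2, 0, 0, 0, 0, -0.7, -50, -17.2, 0, 0, 0, 0, -0.7, -50, -17.2, 0, 0, 0, 0, -0.7, -50, -17.2, 0, 0, 0, 0, -0.7, -31, -11, 0, 0, 0, 0])

```text
clock: 26.82
tcp_pos: [0.473, -0.3325, 0.1478]
orientation: [-0.001, 0.627, 0.779, 0.0]
wrist_force: [0.9, 0.1, -2.5]
finger_gap: 0.0248
grip_force: 39.5
```

Call:
arm_command(moves=[-0.7, 0, 0, 0, 0, 0, 0, -0.7, 0, 0, 25, 0, 0, 0, -0.7, 0, 0, 35, 0, 0, 0, -0.7, 0, 0, 30, 0, 0, 0, -0.7, 0, 0, 18, 0, 0, 0, -0.7, 0, 0, 10, 0, 0, 0, -0.7, 0, 0, 0, 0, 0, 0, -0.7, 0, 0, 0, 0, 0, 0])

```text
clock: 27.82
tcp_pos: [0.4748, -0.3307, 0.0322]
orientation: [0.001, 0.626, 0.78, 0.0]
wrist_force: [-0.5, -0.2, -1.6]
finger_gap: 0.0252
grip_force: 39.5
```

Call:
arm_command(moves=[-0.7, 0, 0, 4, 0, 0, 0, -0.7, 0, 0, 4, 0, 0, 0, -0.7, 0, 0, 3, 0, 0, 0, -0.7, 0, 0, 2, 0, 0, 0, -0.7, 0, 0, 0, 0, 0, 0, -0.7, 0, 0, 0, 0, 0, 0])

```text
clock: 28.58
tcp_pos: [0.4743, -0.3306, 0.0185]
orientation: [0.0, 0.626, 0.78, 0.0]
wrist_force: [-0.7, 0.3, -0.9]
finger_gap: 0.0247
grip_force: 39.5
```

Call:
arm_command(moves=[-0.7, 0, 0, 1, 0, 0, 0, -0.7, 0, 0, 1, 0, 0, 0, -0.7, 0, 0, 0, 0, 0, 0])

```text
clock: 28.95
tcp_pos: [0.4744, -0.3307, 0.0169]
orientation: [0.0, 0.626, 0.78, 0.0]
wrist_force: [-1.2, -0.1, 3.4]
finger_gap: 0.0248
grip_force: 39.9
```

Contact (force rose from about -1.5 to +3.4 N). Release and rise.

Call:
arm_command(moves=[-0.4, 0, 0, 0, 0, 0, 0, 0, 0, 0, 0, 0, 0, 0, 0, 0, 0, 0, 0, 0, 0, 0, 0, 0, -6, 0, 0, 0, 0, 0, 0, -25, 0, 0, 0, 0, 0, 0, -45, 0, 0, 0, 0, 0, 0, -60, 0, 0, 0, 0, 0, 0, 0, 0, 0, 0])

```text
clock: 29.95
tcp_pos: [0.4771, -0.3331, 0.1585]
orientation: [0.005, 0.626, 0.78, -0.0]
wrist_force: [-0.1, -1.2, 0.1]
finger_gap: 0.0428
grip_force: 0.0
```

```bash
python3 - <<'E'
from h import *
look()
im=cv2.imread('pics/scene_last.png');cv2.imwrite('pics/c4.png',cv2.resize(im[180:340,150:510],None,fx=2.2,fy=2.2))
E
```

```text
scene knob n 54 z p50,p80 [0.1337 0.1351] row 256.81
scene pegs [44.1, 101.9, 160.9, 221.7, 283.7, 345.1] mod60 42.9
side knob n 81 z p50,p80 [0.1331 0.1342] row 190.35
side pegs [41.6, 103.1, 280.7, 284.0, 342.3] mod60 42.3
t 30.05 F [ 0.5  1.  -0.6] tcp [ 0.4747 -0.331   0.1535]
```

View pics/c4.png

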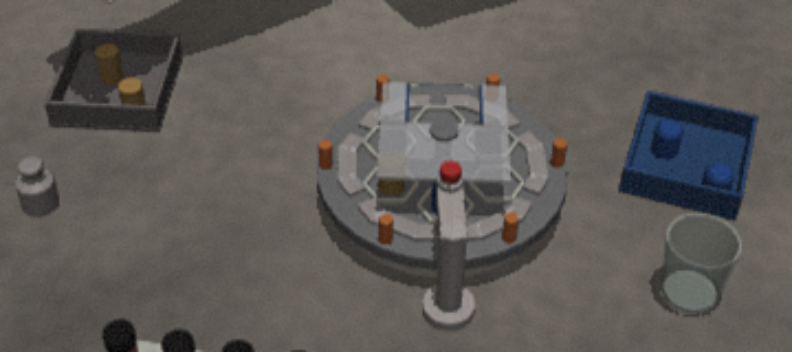

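View pics/side_last.png

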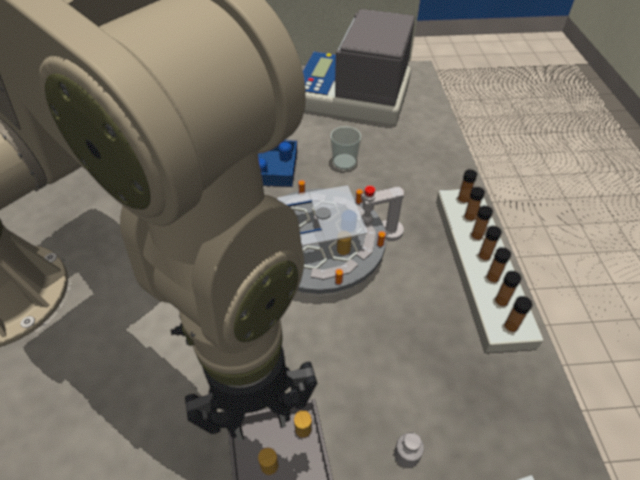

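Scene crop: both brass cylinders stand in the grey tray at (108,63) and (131,92), and both plastic ones in the blue tray at (668,135) and (718,175). The plunger knob is down, the carousel is locked at the second click, and the bystanders haven't moved. The side view agrees.

```bash
python3 -c "from workcell import hand_in; print(hand_in())"
```

```text
the job is handed in; nothing more can be done
None
```

I handed the job in at about 30 s: the plastic specimen stands in the blue tray, the brass one stands in the grey tray, and the carousel is locked at the second click; no score came back.

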